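# Load a sprung tester with shaft collars until the pointer reaches its mark

### The arm

A 6-joint arm with a two-finger parallel gripper is mounted at the origin on a cart in front of the work surface, level with it; the furniture and walls round the work are solid. World frame = base frame: x ahead of the robot, y to its left, z up, the work surface at z = 0. Lengths are in m, angles in rad, forces in N, time in s.
With the tool pointing down it reaches from about 0.325 to 1 m from the base axis. Payload 5.1 kg.
Tool frame: the origin (TCP) lies midway between the tips of the shut fingers; the grasp point (between the pads) lies 19 mm behind it; z points along the fingers, y is the line along which they close (so a half turn about z gives the same grasp; the last joint's range is limited). The gripper opens to 85 mm and grips with 20 to 120 N. Pads are 22 mm wide; open, the fingers measure 114 mm over their backs; the gripper's body (76 mm by 85 mm) begins 54 mm behind the grasp point. The pads swing forward as they close: fully open they stand 13 mm farther back than shut.
Start: joints at [1.126, 0.124, 1.65, -0, 1.367, -0.083], TCP at [0.23, 0.608, 0.192] pointing down, gripper open.
Joint ranges: [-2.61, 2.61], [-1.02, 2.33], [0.03, 2.71], [-1.35, 4.49], [0.32, 2.68], [-2.91, 2.91]. Speed limits (rad/s): [2.57, 2.57, 3.14, 3.14, 3.14, 3.14].

### API

Orientations are given as [roll, pitch, yaw] about the fixed x, y, z axes, in that order (R = Rz(yaw) Ry(pitch) Rx(roll)).
In Python, from plant import get_state, read_camera, camera_params, finish_job gives the robot as it stands.
- The arm moves only by the tool play_rows, never from a script. Its argument "plan" is a list that holds one entry, the list of rows, each a list of 5 numbers: the opening in per cent of the stroke, from 0 (shut) to 100 (fully open), then the shift along the tool's x, y, z in m, then the turn about the tool's z in degrees. A call has exactly 5 rows; each row is the pose to reach, as a shift and turn from the pose commanded when the call began, along the tool's axes at that moment; what a row does not reach only later rows make up. A row lasts 1/10 s, in which the tool goes at most 50 mm and 8.59 degrees, less where a joint would pass 70% of its speed; a pose out of reach is approached as far as the arm can. A call with a gripper value outside its range is refused whole. The fingers move at their own pace and stop on an object; "grip_force" is the grip in N (left out, the last holds). Time passes only in rows, so rows that repeat a pose let the fingers close, or fill a call up. It gives the time, the measured TCP pose, the force, the opening and the grip force at its end, in the units of the state.
- get_state(): the state, without advancing time (a new reading comes with each control period).
- read_camera(name): name is "side" or "top" or "wrist"; returns the picture (384x512x3 uint8, blue, green, red); there is no depth.
- camera_params(name): a dict with "fx", "fy", "cx", "cy" (pixels), "cam_to_world" (4x4, takes a point from camera to world coordinates). Camera axes: x right, y up, looking along -z (the intrinsics and any distortion apply to the point x, -y, -z); pixel columns grow to the right and rows downward; lengths in m; the calibration is good to about 2 mm. A picture is of the moment at which its call begins: read the wrist's pose just before it. camera_params takes no time and is no camera call; for the wrist camera it gives the pose at the moment of the call.
- finish_job(): hands the job in; it is judged then, once.
The state is a dict: "time_s": time; "joint_positions": joint angles; "dq": joint speeds; "joint_torque": joint torques, N m; "position": TCP position; "ee_rot": TCP orientation; "wrist_force": force on the tool from outside, world axes, zero at the start; "moment": the same for the moment, N m; "grip_width": finger opening in m; "grasp_force": force on a finger pad.
Only numpy, scipy, OpenCV 4.12 (cv2) and the standard library are available. Lean on these libraries where they do the work, as an engineer would, in place of code of your own. Each camera call takes 0.05 s, during which the arm holds its last target. There are 200 camera calls.

### The job

Load the spring tester on the bench: put the steel shaft collars one at a time onto the pegs of its sprung pan, pressing each one fully home past the peg's spring balls, and stop adding as soon as the pan, left free, rests with its pointer clearly between the two long lines on the gauge column. Press gently: about 10 N is enough, 20 N of contact force on the pan is too much, and never drive the pan down onto its stop. Leave any collar that is not needed lying on the bench and do not disturb the other things.

Things in the scene. Friction and masses are not known exactly. Their poses are not given: they have to be found in the camera images.
- tester: the spring tester, fixed to the bench: grey foot plate 105x285 mm (16 mm high) and at its right (-y) end a gauge column 46x44 mm, 125 mm high. Origin: on the bench, under the middle peg; its y axis runs along the row of pegs, away from the column. Over the foot plate hangs the sprung pan, a steel plate 74x190x6 mm with three upright pegs; nothing stands beside it on the long sides.
- peg_0 (a point): foot of the peg farthest from the column: its axis, at the pan's top surface; moves with the pan; z up. Pegs: 19 mm diameter, 31 mm high, tapered nose, in a row 62 mm apart along y. Two brass spring balls, centred 8 mm above the pan, stick out 4 mm on either side along x (+x and -x). A collar put on stops at the balls, underside 11 to 14 mm above the pan; its weight alone cannot pass them.
- peg_1 (a point): foot of the middle peg, like peg_0. Centred, a collar takes a total push of about 5 to 10 N (differs from day to day) to pass the balls; held 1 to 2 mm off it binds and takes more. Meanwhile the pan sinks about 3.3 mm per N, so the collar must be followed well below where the pan stood. When the balls give way the push falls off and the pan rises to the collar; its weight does the rest.
- peg_2 (a point): foot of the peg next to the column, like peg_0; its axis is 63 mm from the column's side
- pan (a joint): how far the pan has sunk, m: 0 at the top (top surface 105 mm above the bench), 0.072 on its stop. Spring 300 N/m, oil-damped (60 N s/m, settles in about 1 s). Empty it rests at 0.005 to 0.016; each collar adds about 0.0108. The dark pointer at the column end stands between the two long lines from 0.031 (upper) to 0.044 (lower). Two or three collars are needed.
- collar_0: steel shaft collar: a plain thick ring, 56 mm outside diameter, 22 mm bore, 20 mm high, about 0.33 kg, lying flat on the bench. Origin: centre of its underside, z up.
- collar_1: another such collar
- collar_2: another such collar
- tape_roll: roll of tape, 99 mm across, 36 mm high, lying flat; leave alone
- screw_jar: jar of screws with a yellow lid, 70 mm across, 88 mm high; leave alone
- pencil_0: red pencil, 178 mm long, lying among the collars along its y axis; leave alone
- wax_tin: round tin of wax, 72 mm across, 43 mm high; leave alone
Things that resemble listed ones, but are neither listed nor needed, are in the scene too. What is shaped like the collar_1 but green is not meant.

How it is judged:
By the outcome, as a careful person would: the job done as asked, in the order asked, and still so for the second after the job is handed in, with the robot touching nothing.
It also fails if it takes over 72 s, if anything falls off the work surface, if the arm or the gripper's body presses on something with over 40 N, if the wrist force passes 120 N, or if a joint passes its speed limit or range.

## Working session

There is one attempt and no reset: what is moved stays moved. The work goes in short steps, Python scripts to look and compute and a tool call to move; the robot and the scene stay as the last step left them, time stands still between calls to the robot, and variables do not carry over. Pictures are saved under pics/ and viewed, at most 10 in all, crops included, and the job is handed in when it is done.

Besides the shell and the picture viewer there is one more tool, called after ">>>" by a JSON object that holds its "api" and its "payload", one argument or row to a line. play_rows: Moves the arm, as the interface text tells. Its arguments: {"type":"object","properties":{"plan":{"type":"array"},"grip_force":{"type":"number"}},"required":["plan"]}

```bash
mkdir -p pics; ls; cat > h.py <<'E'
import sys; sys.path.insert(0,'.')
import numpy as np, cv2
from plant import get_state, read_camera, camera_params, finish_job
def ray(P,u,v):
    T=np.array(P["cam_to_world"]); d=T[:3,:3]@np.array([(u-P["cx"])/P["fx"],-(v-P["cy"])/P["fy"],-1]); return T[:3,3],d
def onz(P,u,v,z):
    o,d=ray(P,u,v); return o+d*(z-o[2])/d[2]
def proj(P,p):
    T=np.array(P["cam_to_world"]); c=T[:3,:3].T@(np.array(p)-T[:3,3]); return P["cx"]+P["fx"]*c[0]/-c[2],P["cy"]-P["fy"]*c[1]/-c[2]
E
python3 - <<'E'
from h import *
a=[]
for n in("top","side"):
    im=read_camera(n); cv2.imwrite(f"pics/{n}0.png",im); P=camera_params(n); print(n,{k:(np.round(v,3).tolist()) for k,v in P.items()}); a.append(im)
s=get_state(); print(s)
E
```

```text
pics
top {'fx': 376.863, 'fy': 376.863, 'cx': 251.337, 'cy': 193.677, 'cam_to_world': [[-0.014, 0.999, -0.044, 0.507], [-1.0, -0.014, -0.003, 0.135], [-0.003, 0.044, 0.999, 1.017], [0.0, 0.0, 0.0, 1.0]]}
side {'fx': 480.059, 'fy': 480.059, 'cx': 253.332, 'cy': 200.6, 'cam_to_world': [[1.0, -0.009, 0.014, 0.577], [0.017, 0.494, -0.869, -1.119], [0.001, 0.869, 0.495, 0.788], [0.0, 0.0, 0.0, 1.0]]}
{'time_s': 0.1, 'joint_positions': array([ 1.12638854e+00,  1.24421088e-01,  1.65154739e+00, -1.35505603e-05,
        1.36750478e+00, -8.25984107e-02]), 'dq': array([-0.00095032, -0.00072964, -0.00195283,  0.00032907,  0.00258419,
       -0.00086316]), 'joint_torque': array([ 4.10065077e-04, -4.24929392e+01, -3.66653395e+01, -1.22767283e-04,
        4.00495890e-03,  4.22902588e-06]), 'position': array([0.22983624, 0.60733398, 0.1905823 ]), 'ee_rot': array([-3.13971736e+00, -1.41937884e-04,  2.77978589e+00]), 'wrist_force': array([ 0.45026806,  0.38739884, -0.84356062]), 'moment': array([ 0.0024955 , -0.05527022,  0.02506672]), 'grasp_force': 0.0, 'grip_width': 0.08501185377530067}
```

View pics/top0.png

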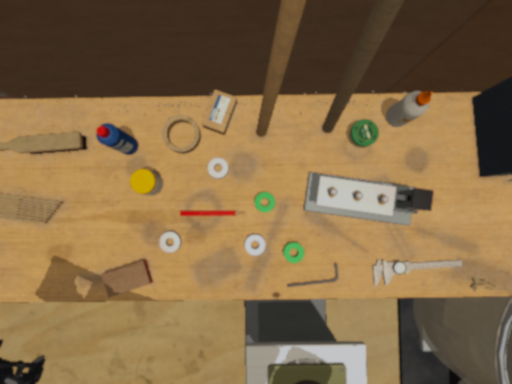

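View pics/side0.png

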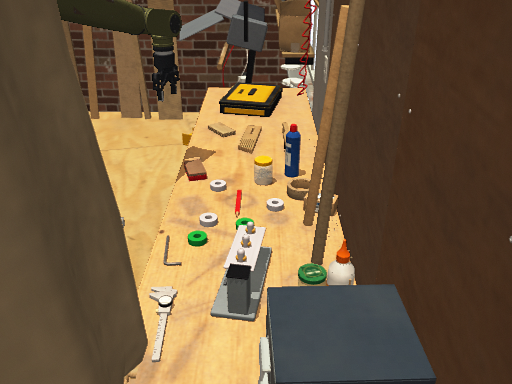

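The top view shows steel collars at (217,168), (170,242) and (255,244). Lookalikes are green rings at (264,202) and (293,252), and the tape roll at (182,134), which is bigger. The tester pegs are at (332,191), (358,195) and (383,199), with the column at about (415,199). I'll measure these and check them in one crop.

```bash
python3 - <<'E'
from h import *
P=camera_params("top"); im=cv2.imread("pics/top0.png")
hsv=cv2.cvtColor(im,cv2.COLOR_BGR2HSV)
m=((hsv[...,1]<40)&(hsv[...,2]>150)).astype(np.uint8)*255
cs,_=cv2.findContours(m,cv2.RETR_EXTERNAL,cv2.CHAIN_APPROX_NONE)
for c in cs:
    if cv2.contourArea(c)>100:
        (u,v),(w,h),a=cv2.minAreaRect(c); (eu,ev),r=cv2.minEnclosingCircle(c)
        print("blob",round(u,1),round(v,1),w,h,a,cv2.contourArea(c),"z.02:",onz(P,u,v,.02).round(4),"d",2*r/376.86*1.0, "z.095",onz(P,u,v,.095).round(4))
pan=im[165:230,300:440]; g=cv2.cvtColor(im,cv2.COLOR_BGR2GRAY)
a=cv2.resize(im[155:265,155:275],None,fx=4,fy=4,interpolation=cv2.INTER_CUBIC)
b=cv2.resize(im[160:235,300:440],None,fx=5.6,fy=5.6,interpolation=cv2.INTER_CUBIC)
cv2.imwrite("pics/c1.png",a); cv2.imwrite("pics/c2.png",b)
for q in((332,191),(358,195),(383,199)): print(onz(P,*q,.122).round(4))
for k,q in dict(p1=(.25,.6,.2)).items(): print(proj(P,q))
E
```

```text
blob 306.5 363.5 39.0 119.0 90.0 2601.5 z.02: [0.1083 0.0004 0.02  ] d 0.3291421538103299 z.095 [0.1383 0.0105 0.095 ]
blob 255.0 244.5 21.0 20.0 90.0 319.0 z.02: [0.4175 0.1296 0.02  ] d 0.056298983765782136 z.095 [0.4243 0.13   0.095 ]
blob 170.0 241.5 19.0 20.0 90.0 298.0 z.02: [0.4285 0.3536 0.02  ] d 0.054384392613483476 z.095 [0.4344 0.3371 0.095 ]
blob 351.3 196.5 86.90962219238281 34.675506591796875 6.34019136428833 2420.5 z.02: [ 0.5404 -0.1271  0.02  ] d 0.24007762724101994 z.095 [ 0.5379 -0.1074  0.095 ]
blob 217.5 167.5 19.0 19.0 90.0 287.0 z.02: [0.6226 0.2263 0.02  ] d 0.052878485043286856 z.095 [0.6139 0.2194 0.095 ]
blob 219.2 108.7 12.4415864944458 26.368738174438477 21.801406860351562 239.5 z.02: [0.7806 0.2201 0.02  ] d 0.07218368138337232 z.095 [0.76   0.2137 0.095 ]
[ 0.5507 -0.0548  0.122 ]
[ 0.5403 -0.1163  0.122 ]
[ 0.53   -0.1753  0.122 ]
(np.float64(36.89363355755961), np.float64(333.8512652144717))
```

View pics/c1.png

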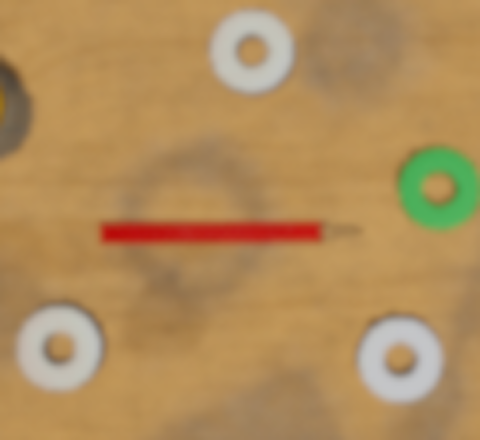

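View pics/c2.png

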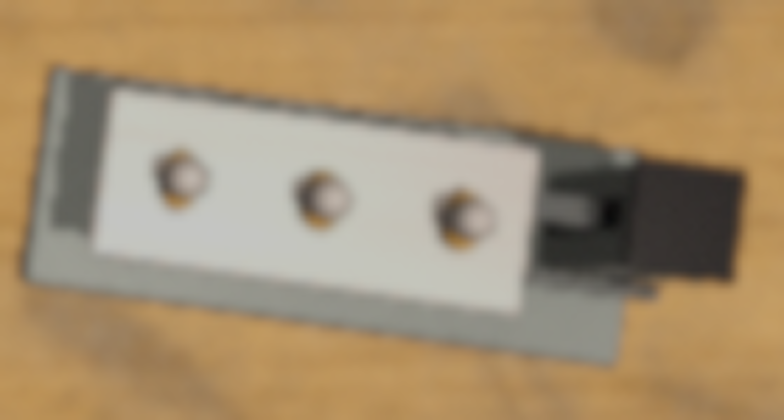

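The crop confirms three white-steel collars, with the pencil lying between them and no steel lookalike. The tester's row of pegs is yawed by about -9.7°, and its ball axis points along tester x. First pick is the collar at (0.4175, 0.130), with the tool yaw at 80.3° so the fingers close along tester x.

```bash
cat >> h.py <<'E'
def go(x,y,z,yaw=80.3):
    s=get_state(); p=s["position"]; w=s["ee_rot"][2]; dx,dy=x-p[0],y-p[1]
    t=(np.degrees(w)-yaw+180)%360-180
    print("t",round(s["time_s"],2),"pos",p.round(4),"rpy",s["ee_rot"].round(3),"shift",np.round([np.cos(w)*dx+np.sin(w)*dy,np.sin(w)*dx-np.cos(w)*dy,p[2]-z,t],4),"F",s["wrist_force"].round(2))
E
python3 -c "
from h import *
go(.4175,.1296,.15)"
```

```text
t 0.1 pos [0.2298 0.6073 0.1906] rpy [-3.14 -0.    2.78] shift [-3.446e-01 -3.804e-01  4.060e-02  7.897e+01] F [ 0.45  0.39 -0.84]
```

>>> {"api": "play_rows", "payload": {
  "plan": [
    [[100, -0.345, -0.38, 0.04, 79], [100, -0.345, -0.38, 0.04, 79], [100, -0.345, -0.38, 0.04, 79], [100, -0.345, -0.38, 0.04, 79], [100, -0.345, -0.38, 0.04, 79]]
  ],
  "grip_force": 50
}}

```text
time_s: 0.6
position: [0.3215, 0.374, 0.1716]
ee_rot: [-3.141, 0.0, 2.024]
wrist_force: [1.0, -0.3, -0.2]
grip_width: 0.0853
grasp_force: 0.0
```

```bash
python3 -c "
from h import *
go(.4175,.1296,.15)"
```

```text
t 0.6 pos [0.3215 0.374  0.1716] rpy [-3.141  0.     2.024] shift [-2.61800e-01 -2.08000e-02  2.16000e-02  3.56866e+01] F [ 1.   -0.34 -0.16]
```

>>> {"api": "play_rows", "payload": {
  "plan": [
    [[100, -0.245, -0.015, 0.02, 35.5], [100, -0.245, -0.015, 0.02, 35.5], [100, -0.245, -0.015, 0.02, 35.5], [100, -0.245, -0.015, 0.02, 35.5], [100, -0.245, -0.015, 0.02, 35.5]]
  ]
}}

```text
time_s: 1.1
position: [0.4167, 0.1476, 0.1519]
ee_rot: [3.141, 0.0, 1.407]
wrist_force: [0.3, 1.5, 0.2]
grip_width: 0.0856
grasp_force: 0.0
```

```bash
python3 -c "
from h import *
go(.4175,.1296,.15)
im=read_camera('wrist');P=camera_params('wrist');cv2.imwrite('pics/w1.png',im);go(.4175,.1296,.15)
print({k:np.round(v,3).tolist() for k,v in P.items()}, proj(P,(.4175,.1296,.02)))"
```

```text
t 1.1 pos [0.4167 0.1476 0.1519] rpy [3.141 0.    1.407] shift [-0.0176  0.0038  0.0019  0.3166] F [0.28 1.51 0.24]
t 1.15 pos [0.4186 0.1422 0.1513] rpy [3.14  0.005 1.403] shift [-0.0126  0.0011  0.0013  0.071 ] F [ 2.08 -2.28 -0.4 ]
{'fx': 333.331, 'fy': 333.331, 'cx': 256.825, 'cy': 198.889, 'cam_to_world': [[0.986, 0.159, 0.052, 0.431], [-0.167, 0.937, 0.307, 0.22], [0.0, -0.311, 0.95, 0.333], [0.0, 0.0, 0.0, 1.0]]} (np.float64(258.27896294810705), np.float64(188.23894280465623))
```

View pics/w1.png

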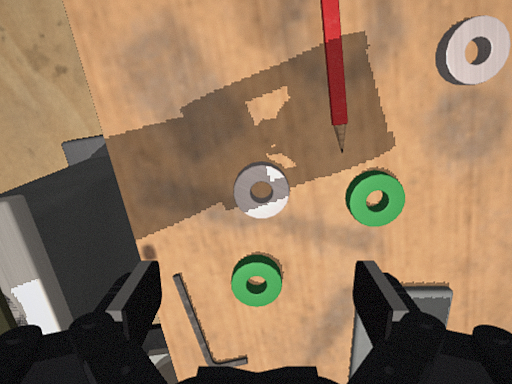

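The wrist view shows the steel collar at (262,190), close to the predicted (258,188). The green rings are at (257,280) and (376,198), and the pencil is at (335,90). I'll centre over the collar and measure it with the arm at rest.

>>> {"api": "play_rows", "payload": {
  "plan": [
    [[100, -0.0, 0.0, 0.0, 0], [100, 0, 0, 0, 0], [100, 0, 0, 0, 0], [100, 0, 0, 0, 0], [100, 0, 0, 0, 0]]
  ]
}}

```text
time_s: 1.65
position: [0.4162, 0.1508, 0.1523]
ee_rot: [-3.142, -0.0, 1.413]
wrist_force: [0.6, -0.2, 0.3]
grip_width: 0.0854
grasp_force: 0.0
```

```bash
cat >> h.py <<'E'
def collar(guess,z=.02,rad=60,dbg=None):
    P=camera_params('wrist'); im=read_camera('wrist')
    h=cv2.GaussianBlur(cv2.cvtColor(im,cv2.COLOR_BGR2HSV),(3,3),0); m=((h[...,1]<60)&(h[...,2]>70)).astype(np.uint8)*255
    gu,gv=proj(P,(*guess,z)); k=np.zeros_like(m); cv2.circle(k,(int(gu),int(gv)),rad,255,-1); m&=k
    m=cv2.morphologyEx(m,cv2.MORPH_OPEN,np.ones((3,3)))
    cs,_=cv2.findContours(m,cv2.RETR_CCOMP,cv2.CHAIN_APPROX_NONE)
    for c in cs:
        if cv2.contourArea(c)>60:
            (u,v),ax,a=cv2.fitEllipse(c); d=np.linalg.norm(P["cam_to_world"][:3,3]-onz(P,u,v,z)) if not isinstance(P["cam_to_world"],list) else 0
            print("ell",round(u,1),round(v,1),np.round(ax,1),"diam",np.round(np.array(ax)*d/P["fx"],4),"pt",onz(P,u,v,z).round(4))
    if dbg: cv2.imwrite(dbg,im)
E
python3 -c "
from h import *
collar((.4175,.1296))
go(.4175,.1296,.15)
"
```

```text
ell 261.8 192.8 [54.5 55.8] diam [0.0537 0.0549] pt [0.4179 0.1335 0.02  ]
ell 262.0 192.2 [17.6 21.9] diam [0.0173 0.0215] pt [0.4182 0.134  0.02  ]
t 1.7 pos [0.4163 0.1506 0.1524] rpy [ 3.142 -0.     1.412] shift [-0.0206  0.0045  0.0024  0.615 ] F [-0.01 -0.76 -0.52]
```

>>> {"api": "play_rows", "payload": {
  "plan": [
    [[100, -0.018, 0.0046, 0.05, 0.6], [100, -0.018, 0.0046, 0.09, 0.6], [100, -0.018, 0.0046, 0.125, 0.6], [100, -0.018, 0.0046, 0.145, 0.6], [100, -0.018, 0.0046, 0.152, 0.6]]
  ]
}}

```text
time_s: 2.2
position: [0.4158, 0.1312, -0.0024]
ee_rot: [-3.137, 0.002, 1.401]
wrist_force: [0.3, -0.4, 0.1]
grip_width: 0.0857
grasp_force: 0.0
```

>>> {"api": "play_rows", "payload": {
  "plan": [
    [[55, 0, 0, 0, 0], [55, 0, 0, 0, 0], [40, 0, 0, 0, 0], [40, 0, 0, 0, 0], [40, 0, 0, 0, 0]]
  ],
  "grip_force": 60
}}

```text
time_s: 2.7
position: [0.419, 0.1314, 0.0012]
ee_rot: [3.14, -0.001, 1.4]
wrist_force: [-0.0, 0.1, -0.1]
grip_width: 0.0341
grasp_force: 0.0
```

```bash
python3 -c "
from h import *
a=read_camera('wrist');b=read_camera('side');P=camera_params('side')
u,v=map(int,proj(P,(.418,.132,.02)));print(u,v)
c=cv2.resize(b[v-45:v+45,u-60:u+60],(512,384),interpolation=cv2.INTER_CUBIC)
cv2.imwrite('pics/w2.png',cv2.resize(np.hstack([a,c]),(800,300)))
go(.418,.132,0)"
```

```text
207 216
t 2.8 pos [0.4186 0.1313 0.0008] rpy [ 3.141 -0.     1.4  ] shift [ 0.0006 -0.0007  0.0008 -0.0963] F [-0.33  0.52 -0.67]
```

View pics/w2.png

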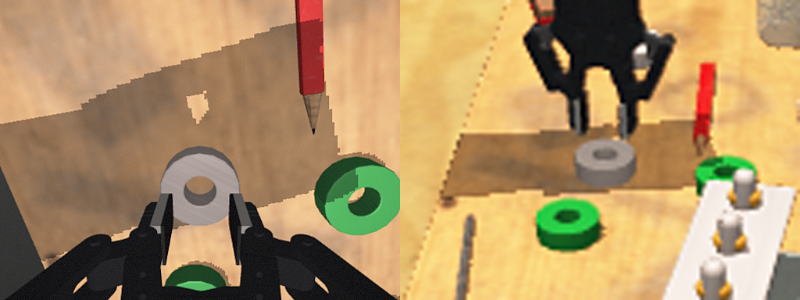

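The wrist and side views show the fingers closed above the collar, at about (160–242, 195–262) in the wrist half, so nothing was touched. The tips sit roughly 25–30 mm behind the nominal TCP. I'll open, go lower while watching the force, and close again.

>>> {"api": "play_rows", "payload": {
  "plan": [
    [[100, 0, 0, -0.01, 0], [100, 0, 0, -0.01, 0], [100, 0, 0, -0.01, 0], [100, 0, 0, 0.005, 0], [100, 0, 0, 0.016, 0]]
  ]
}}

```text
time_s: 3.3
position: [0.4182, 0.1312, -0.0162]
ee_rot: [3.141, -0.0, 1.4]
wrist_force: [-0.1, -0.0, 0.1]
grip_width: 0.0855
grasp_force: 0.0
```

>>> {"api": "play_rows", "payload": {
  "plan": [
    [[70, 0, 0, 0, 0], [60, 0, 0, 0, 0], [60, 0, 0, 0, 0], [60, 0, 0, 0, 0], [60, 0, 0, 0, 0]]
  ]
}}

```text
time_s: 3.8
position: [0.4186, 0.1313, -0.0153]
ee_rot: [3.141, -0.0, 1.4]
wrist_force: [-0.2, 0.7, -0.5]
grip_width: 0.0515
grasp_force: 0.0
```

```bash
python3 -c "
from h import *
P=camera_params('side');b=read_camera('side');s=get_state();print(s['grip_width'],s['grasp_force'],s['position'],s['wrist_force'])
u,v=map(int,proj(P,(.418,.132,.02)))
a=read_camera('wrist')
c=cv2.resize(b[v-34:v+26,u-40:u+40],(512,384),interpolation=cv2.INTER_CUBIC)
cv2.imwrite('pics/w3.png',cv2.resize(np.hstack([a,c]),(800,300)))"
```

```text
0.05097965412832269 0.0 [ 0.41855424  0.13127836 -0.01531935] [ 0.8317176  -0.34979331  0.24955772]
```

View pics/w3.png

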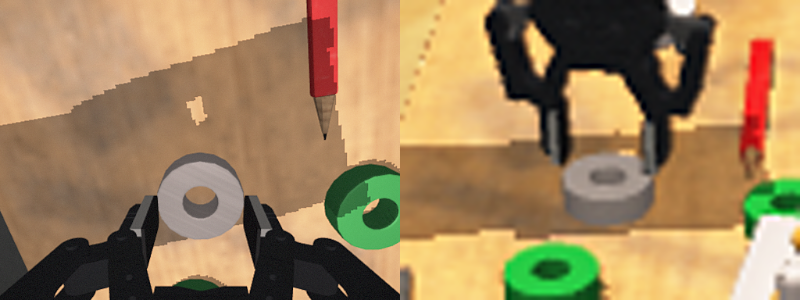

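In the wrist view the tips are at about row 195, level with the collar top. In the side view they are at about row 165, just above the collar, so the tips are about 7 mm over the collar top and nothing is gripped. I'll lower about 21 mm more.

>>> {"api": "play_rows", "payload": {
  "plan": [
    [[100, 0, 0, 0, 0], [100, 0, 0, 0, 0], [100, 0, 0, 0.005, 0], [100, 0, 0, 0.013, 0], [100, 0, 0, 0.021, 0]]
  ]
}}

```text
time_s: 4.4
position: [0.418, 0.1312, -0.0375]
ee_rot: [-3.141, 0.0, 1.4]
wrist_force: [0.4, -0.8, -0.5]
grip_width: 0.0858
grasp_force: 0.0
```

>>> {"api": "play_rows", "payload": {
  "plan": [
    [[70, 0, 0, 0, 0], [60, 0, 0, 0, 0], [55, 0, 0, 0, 0], [50, 0, 0, 0, 0], [50, 0, 0, 0, 0]]
  ]
}}

```text
time_s: 4.9
position: [0.4186, 0.1312, -0.0364]
ee_rot: [3.141, -0.0, 1.4]
wrist_force: [-0.4, -0.7, 1.6]
grip_width: 0.0537
grasp_force: 63.7
```

Gripped: width 0.0537, 64 N. I'll lift and inspect.

>>> {"api": "play_rows", "payload": {
  "plan": [
    [[50, 0, 0, -0.02, 0], [50, 0, 0, -0.06, 0], [50, 0, 0, -0.11, 0], [50, 0, 0, -0.16, 0], [50, 0, 0, -0.18, 0]]
  ]
}}

```text
time_s: 5.4
position: [0.4206, 0.1317, 0.1486]
ee_rot: [3.134, -0.003, 1.4]
wrist_force: [1.1, 0.2, -2.7]
grip_width: 0.0536
grasp_force: 64.7
```

>>> {"api": "play_rows", "payload": {
  "plan": [
    [[50, 0, 0, 0, 0], [50, 0, 0, 0, 0], [50, 0, 0, 0, 0], [50, 0, 0, 0, 0], [50, 0, 0, 0, 0]]
  ]
}}

```text
time_s: 5.9
position: [0.4172, 0.131, 0.1414]
ee_rot: [-3.138, 0.001, 1.4]
wrist_force: [-0.6, 0.5, -3.3]
grip_width: 0.0535
grasp_force: 64.6
```

```bash
python3 -c "
from h import *
P=camera_params('side');b=read_camera('side');s=get_state();print(s['grip_width'],s['grasp_force'],s['position'],s['wrist_force'],s['moment'])
u,v=map(int,proj(P,s['position']+[0,0,.04]));print(u,v)
a=read_camera('wrist')
c=cv2.resize(b[v-30:v+30,u-40:u+40],(512,384),interpolation=cv2.INTER_CUBIC)
cv2.imwrite('pics/w4.png',cv2.resize(np.hstack([a,c]),(800,300)))
cv2.imwrite('pics/w4full.png',a)"
```

```text
0.053524267104028925 64.6292694658041 [0.41750116 0.1310521  0.14187895] [-0.35006165  0.86286731 -4.09437636] [-0.02311633  0.02932207 -0.00321245]
205 168
```

View pics/w4.png

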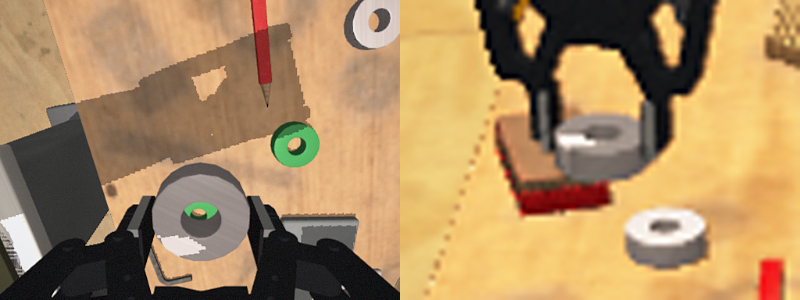

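The wrist view shows the collar held between the pads, centred at about (201,212), and the side view shows it level, with about 3.5 N of weight. Its underside is at TCP + 0.036. I'll move above the column end so the wrist camera sees pegs 0 and 1 next to the held collar.

>>> {"api": "play_rows", "payload": {
  "plan": [
    [[50, -0.04, 0.024, -0.02, 0], [50, -0.08, 0.048, -0.04, 0], [50, -0.12, 0.07, -0.06, 0], [50, -0.16, 0.094, -0.06, 0], [50, -0.2, 0.117, -0.06, 0]]
  ]
}}

```text
time_s: 6.5
position: [0.5006, -0.0879, 0.2045]
ee_rot: [3.139, 0.0, 1.4]
wrist_force: [-0.4, 0.6, -2.9]
grip_width: 0.0533
grasp_force: 64.8
```

>>> {"api": "play_rows", "payload": {
  "plan": [
    [[50, -0.04, 0.024, 0, 0], [50, -0.07, 0.04, 0, 0], [50, -0.082, 0.048, 0, 0], [50, -0.082, 0.048, 0, 0], [50, -0.082, 0.048, 0, 0]]
  ]
}}

```text
time_s: 7.0
position: [0.5325, -0.1741, 0.2028]
ee_rot: [-3.14, -0.001, 1.4]
wrist_force: [0.3, 0.7, -3.0]
grip_width: 0.0535
grasp_force: 64.8
```

```bash
python3 -c "
from h import *
go(.532,-.175,.2)
P=camera_params('wrist');a=read_camera('wrist');go(.532,-.175,.2)
import pickle;pickle.dump(P,open('p5.pkl','wb'));cv2.imwrite('pics/w5.png',a)
print(np.round(P['cam_to_world'],4).tolist())
for y in((.5507,-.0548,.124),(.5403,-.1163,.124)):print(proj(P,y))"
```

```text
t 7.0 pos [ 0.5325 -0.1741  0.2028] rpy [-3.14e+00 -1.00e-03  1.40e+00] shift [-0.001  -0.0004  0.0028 -0.0962] F [ 0.29  0.65 -2.97]
t 7.05 pos [ 0.5325 -0.1736  0.2029] rpy [-3.141e+00 -1.000e-03  1.401e+00] shift [-0.0014 -0.0003  0.0029 -0.0494] F [-0.74 -0.08 -3.29]
[[0.9855, 0.161, 0.0544, 0.5459], [-0.1699, 0.9384, 0.301, -0.0973], [-0.0026, -0.3059, 0.9521, 0.3847], [0.0, 0.0, 0.0, 1.0]]
(np.float64(254.2974777752964), np.float64(28.17343838190868))
(np.float64(254.74693958278147), np.float64(118.85584296225754))
```

View pics/w5.png

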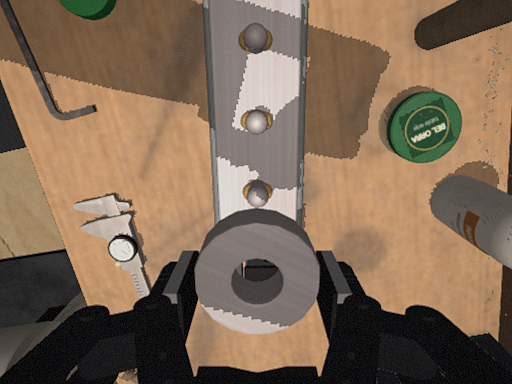

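The wrist view shows the peg noses at (256,36), (256,120) and (257,191), with the held collar's rim centred at about (257,270). It lines up with the row sideways. I'll measure the shift along the row and the pan height.

```bash
python3 - <<'E'
from h import *
import pickle
P=pickle.load(open('p5.pkl','rb')); im=cv2.imread('pics/w5.png'); g=cv2.cvtColor(im,cv2.COLOR_BGR2GRAY)
pk=[]
for (u,v) in((256,36),(256,120),(257,191)):
    c=g[v-22:v+22,u-24:u+24]; c=cv2.resize(c,None,fx=4,fy=4,interpolation=cv2.INTER_CUBIC)
    h=cv2.HoughCircles(c,cv2.HOUGH_GRADIENT_ALT,1.5,20,param1=150,param2=.5,minRadius=20,maxRadius=70)
    print("hough",None if h is None else [(round(u-24+x/4,1),round(v-22+y/4,1),round(r/4,1)) for x,y,r in h[0]])
hs=cv2.cvtColor(im,cv2.COLOR_BGR2HSV); m=((hs[...,1]<45)&(hs[...,2]>60)).astype(np.uint8)*255
k=np.zeros_like(m); cv2.circle(k,(257,268),66,255,-1); m&=k; m[:205]=0
cs,_=cv2.findContours(cv2.morphologyEx(m,cv2.MORPH_OPEN,np.ones((3,3))),cv2.RETR_CCOMP,cv2.CHAIN_APPROX_NONE)
for c in cs:
    if cv2.contourArea(c)>300: print("ell",[np.round(q,1) for q in cv2.fitEllipse(c)],cv2.boundingRect(c))
# outer rim top half edge columns profile
print("rows",[ (r, [int(x) for x in np.where(m[r])[0][[0,-1]]]) for r in range(212,330,12)])
c=cv2.resize(im[205:345,180:335],None,fx=3.8,fy=3.8,interpolation=cv2.INTER_CUBIC); p=cv2.resize(im[10:215,205:305],(260,533))
cv2.imwrite('pics/c6.png',np.hstack([c[:532],p[:532]]))
E
```

```text
hough [(np.float32(255.2), np.float32(38.4), np.float32(15.7)), (np.float32(255.2), np.float32(38.4), np.float32(12.4))]
hough [(np.float32(256.8), np.float32(123.5), np.float32(11.2)), (np.float32(256.8), np.float32(123.5), np.float32(14.3))]
hough [(np.float32(257.4), np.float32(197.1), np.float32(10.3))]
ell [array([257. , 269.4]), array([123.6, 130.9]), np.float64(2.1)] (194, 205, 126, 129)
ell [array([257.7, 269.9]), array([23.7, 39.3]), np.float64(90.5)] (240, 258, 41, 25)
rows [(212, [223, 291]), (224, [215, 301]), (236, [206, 307]), (248, [203, 311]), (260, [197, 317]), (272, [195, 319]), (284, [195, 318]), (296, [198, 316]), (308, [205, 309]), (320, [217, 297])]
```

```bash
python3 - <<'E'
from h import *
import pickle
P=pickle.load(open('p5.pkl','rb'))
print("collar",onz(P,257.5,279,.2029+.0564).round(4))
from scipy.optimize import brentq
for rows in((36.5,121,191.5),(38,123,195)):
    z=brentq(lambda z:np.linalg.norm(onz(P,255.8,rows[0],z)-onz(P,257,rows[2],z))-.124,.0,.2)
    print("z",z,[onz(P,u,r,.12).round(4).tolist() for u,r in zip((255.8,256.5,257),rows)])
im=cv2.imread('pics/w5.png')[100:140,225:290]; g=cv2.cvtColor(im,cv2.COLOR_BGR2GRAY)
print(g[::2,10:56:2])
E
```

```text
collar [ 0.5329 -0.1725  0.2593]
z 0.10314850664343315 [[0.5509, -0.0597, 0.12], [0.5413, -0.1184, 0.12], [0.532, -0.1747, 0.12]]
z 0.1080118307408213 [[0.5507, -0.0606, 0.12], [0.541, -0.1199, 0.12], [0.5315, -0.1777, 0.12]]
[[132 158 220 213 214 213 205 215 212 209 209 210 212 213 209 215 211 210
  214 212 211 212 211]
 [129 116 218 214 212 213 208 213 213 210 211 210 211 214 210 213 213 210
  215 210 210 213 211]
 [124 192 215 210 212 213 206 211 212 208 211 212 220 223 217 213 214 208
  212 210 209 211 212]
 [117 223 213 210 213 213 206 213 211 209 180 170 122 123 116 226 204 210
  213 209 211 213 210]
 [114 217 212 209 212 212 209 218 225 224 163 132 137 135 129 126 205 201
  216 213 210 214 216]
 [194 219 212 207 212 221 161 142  93  68  57  61  62  93 119 136 131 113
  220 211 210 213 159]
 [202 214 214 212 223 161  94  70  78 101 109 108  95  75  69  74  97 116
  226 209 215 186 127]
 [201 216 213 219 133 117 124  88 124 136 148 144 134 123  86  86  91  90
  112 201 182 141 132]
 [199 214 215 168 119 140  87 125 148 154 160 164 158 143 119  82  93 122
  103 197 159 135 132]
 
[... 366 characters left out ...]
 90 133 130 135 131]
 [204 217 210 204 123 121 131 157 180 197 213 205 194 169 148 122 100 115
  109 131 129 132 126]
 [212 168 160 217 208 121 106 151 158 180 184 183 174 156 141 106  94 112
  136 127 131 129 129]
 [126 125 116 170 138 198 173 116 147 154 156 160 152 146 108 108 134 130
  133 128 131 129 133]
 [123 128 126 125 127 127 122 123 111 127 140 138 124 103 111 133 130 128
  132 131 130 130 135]
 [130 129 128 128 125 130 123 125 126 117 109 102 132 129 132 131 133 129
  129 128 133 130 131]
 [134 130 127 128 131 132 121 125 131 125 129 127 130 129 128 129 132 130
  130 127 129 127 131]
 [133 127 129 131 130 128 127 128 131 130 127 131 127 132 131 132 133 129
  130 130 132 130 135]]
```

>>> {"api": "play_rows", "payload": {
  "plan": [
    [[50, 0.04, -0.001, 0, 0], [50, 0.054, -0.001, 0.03, 0], [50, 0.054, -0.001, 0.07, 0], [50, 0.054, -0.001, 0.098, 0], [50, 0.054, -0.001, 0.098, 0]]
  ]
}}

```text
time_s: 7.55
position: [0.5368, -0.1184, 0.1]
ee_rot: [-3.131, -0.002, 1.402]
wrist_force: [-1.6, 0.6, -3.4]
grip_width: 0.0534
grasp_force: 64.7
```

>>> {"api": "play_rows", "payload": {
  "plan": [
    [[50, 0, 0, 0.004, 0], [50, 0, 0, 0.01, 0], [50, 0, 0, 0.016, 0], [50, 0, 0, 0.022, 0], [50, 0, 0, 0.022, 0]]
  ]
}}

```text
time_s: 8.05
position: [0.5405, -0.1213, 0.0826]
ee_rot: [-3.14, -0.0, 1.4]
wrist_force: [0.0, 0.2, -4.4]
grip_width: 0.0537
grasp_force: 64.8
```

```bash
python3 - <<'E'
from h import *
go(.541,-.119,.066)
im=read_camera('wrist'); go(.541,-.119,.066); cv2.imwrite('pics/w7.png',im)
g=cv2.cvtColor(im,cv2.COLOR_BGR2GRAY)[246:316,222:294]
np.set_printoptions(linewidth=250); print(g[::2,::2])
E
```

```text
t 8.05 pos [ 0.5405 -0.1213  0.0826] rpy [-3.14 -0.    1.4 ] shift [ 0.0024  0.      0.0166 -0.1122] F [ 0.01  0.2  -4.36]
t 8.1 pos [ 0.5408 -0.1214  0.083 ] rpy [-3.141 -0.     1.4  ] shift [ 0.0024 -0.0002  0.017  -0.1142] F [-0.6   0.5  -2.85]
[[132 131 127 ... 129 133 132]
 [131 129 133 ... 126 126 132]
 [127 130 127 ... 122 128 126]
 ...
 [120 125 123 ... 120 126 117]
 [118 122 123 ... 121 120 117]
 [183 179 186 ... 120 122 118]]
```

>>> {"api": "play_rows", "payload": {
  "plan": [
    [[50, 0, 0, 0.003, 0], [50, 0, 0, 0.006, 0], [50, 0, 0, 0.009, 0], [50, 0, 0, 0.009, 0], [50, 0, 0, 0.009, 0]]
  ]
}}

```text
time_s: 8.6
position: [0.5408, -0.1212, 0.0741]
ee_rot: [-3.141, -0.0, 1.4]
wrist_force: [-0.6, 0.6, -3.0]
grip_width: 0.0535
grasp_force: 64.8
```

```bash
cat >> h.py <<'E'
def asc(g,r0,r1,c0,c1,sr=2,sc=1):
    print("cols",c0,c1,sc)
    for r in range(r0,r1,sr): print(r,''.join(" .:-=+*#%@"[min(9,int(g[r,c])//26)] for c in range(c0,c1,sc)))
E
python3 - <<'E'
from h import *
go(.541,-.119,.066)
im=read_camera('wrist'); cv2.imwrite('pics/w8.png',im)
asc(cv2.cvtColor(im,cv2.COLOR_BGR2GRAY),246,318,222,294)
E
```

```text
t 8.6 pos [ 0.5408 -0.1212  0.0741] rpy [-3.141 -0.     1.4  ] shift [ 0.0022 -0.0002  0.0081 -0.0979] F [-0.64  0.65 -3.05]
cols 222 294 1
246 +++++++++=++++++=+++=+++===+=+====+++====+==+++===================+++=++
248 ++++++===+++++=++++++=+++++++=========+===++++=====+================++++
250 ===+++=+=+==+++++=++=++=+++=+===========+=====+===+======+=============+
252 =+======++=++++=+++=++==++++++=++++=============+===++++=========+======
254 ========+==+++++++==++==+=+++==++++=+===============+=====+=+=+=======+=
256 =====+==++====+==+==+=+=++++=+=========+==++===================+========
258 =======+===+=====+==+=+===============================================+=
260 =========+=+====================+++++++++=========+=+===================
262 ======================-========+++++++================+=================
264 ==================-----===========++++=============-==+==+=+============
266 ================+-----=============================---=====+++==+=======
268 ========+======++=-:---==========================---:=++-====+=++===+===
270 ============-:-=++=----=========
[... 1111 characters left out ...]
=======
300 ==================+==-:::::::::::::::::::::::::::-===+===+==============
302 +==================++++==--::-::::::::::::-:--===+=========+============
304 =======+==============++++++++===========+=+++==========================
306 =============================++++++++++++++==========================+==
308 ========================================================================
310 ========================================================================
312 ========================================================================
314 ========================================================================
316 *##*##*%+=====================++========================================
```

>>> {"api": "play_rows", "payload": {
  "plan": [
    [[50, 0.001, 0, 0.002, 0], [50, 0.001, 0, 0.004, 0], [50, 0.001, 0, 0.006, 0], [50, 0.001, 0, 0.008, 0], [50, 0.001, 0, 0.008, 0]]
  ]
}}

```text
time_s: 9.15
position: [0.5411, -0.1204, 0.066]
ee_rot: [-3.141, 0.0, 1.4]
wrist_force: [0.1, 0.1, -3.5]
grip_width: 0.0537
grasp_force: 64.9
```

```bash
python3 - <<'E'
from h import *
go(.541,-.119,.066)
im=read_camera('wrist'); cv2.imwrite('pics/w9.png',im)
asc(cv2.cvtColor(im,cv2.COLOR_BGR2GRAY),250,308,226,290)
E
```

```text
t 9.15 pos [ 0.5411 -0.1204  0.066 ] rpy [-3.141  0.     1.4  ] shift [ 0.0013 -0.0004  0.     -0.0991] F [ 0.13  0.06 -3.5 ]
cols 226 290 1
250 +=+++++=++++++++++++++++=++=+==+====+=+++==++=+++===============
252 =====+++++++=+++++=+=++++++++========+=+====+=++==+++===========
254 =+======+=++++++=++++=+=++++=+++++==+===========+===+=++++======
256 =====+=====+++=+++++++++++===+=+=++++====================++=====
258 +======+=========++====================+==+====================+
260 ========++==+=+======-------=-==---------===========+=========+=
262 =================---------===========-=------==+===+++==========
264 ==============---------===================-------=+===+=========
266 ====+=======-:------==========+=+=+=======-=-------=++==+==+==+=
268 ===========-:-------==========++++++=========-----:--====++++=++
270 ========-::::-----========++++++++++===========-----::=======+++
272 =======-::::-----===========+++++++============----::::===++++=+
274 ==+===-::::::----==============++================-::::::-=+++===
276 ======::::::::---==============================--:::::::-=
[... 341 characters left out ...]
::-=======
288 ======-:::::::::::::::----------=--------:::::::::::::::========
290 =======-:::::::::::::::::::::---:-:::::::::::::::::::::-========
292 ========-:::::::::::::::::::::::::::::::::::::::::::::-=========
294 ==========-:::::::::::::::::::::::::::::::::::::::::-===========
296 ===========--::::::::::::::::::::::::::::-:::::::::=============
298 =============--:-:::::::::::::::::::::::::::::::-=++==+=========
300 =============+++=-:-:::::::::::::::::::::::::-=++====++==+===+==
302 ================+++==---::::::::::::::::--===++=======+=========
304 +=+================++++++============++++++=+==============+==+=
306 =====+=================+++++++++++++++==========================
```

>>> {"api": "play_rows", "payload": {
  "plan": [
    [[50, 0, 0, 0.001, 0], [50, 0, 0, 0.002, 0], [50, 0, 0, 0.003, 0], [50, 0, 0, 0.004, 0], [50, 0, 0, 0.004, 0]]
  ]
}}

```text
time_s: 9.7
position: [0.5412, -0.1204, 0.0623]
ee_rot: [3.141, 0.0, 1.4]
wrist_force: [0.2, -0.5, -2.2]
grip_width: 0.0539
grasp_force: 64.9
```

```bash
python3 - <<'E'
from h import *
go(.541,-.119,.066)
im=read_camera('wrist'); cv2.imwrite('pics/w10.png',im)
asc(cv2.cvtColor(im,cv2.COLOR_BGR2GRAY),252,308,226,290)
print([np.round(get_state()['wrist_force'],1) for i in range(3)])
E
```

```text
t 9.7 pos [ 0.5412 -0.1204  0.0623] rpy [3.141 0.    1.4  ] shift [ 0.0014 -0.0005 -0.0037 -0.1037] F [ 0.18 -0.5  -2.19]
cols 226 290 1
252 ===++==+=++++=+++++==++++++=+++++=====+==+=====+=+++++===++=====
254 +=+===+=+=++++=+==++++=++++=++==++++=+========+==+==+==+====+=+=
256 ====+++=++=++++++==++++++++=+=++++++++=============+===+=++++===
258 =====++=+=====+==++++===+============+======+==============+==++
260 ====+==+====+========----------=---------===+=+=+===+=========+=
262 =======+=========---------===========--------=====++++=======+=+
264 +=======+=====--------==================---------=+===+=========
266 =+=====+====--------==========++++========-------:-=+++++==+++==
268 ===+======-::------===========+++++==========-----:--====+++=++=
270 ===+====-:::-----==========+++++++++===========-----::-==++==+=+
272 =======-::::-----=========+++++++++=============---::::===+=+=+=
274 ======-::::::----============++++===============--::::::===+++++
276 =+====:::::::--=-============================--=-::::::::===++=+
278 +=+++-::::::::--=============================----::::::::===+=
[... 350 characters left out ...]
0 =======-::::::::::::::::::::------:::::::::::::::::::::-========
292 ========-:::::::::::::::::::::::::::::::::::::::::::::==========
294 ====+==+==-:::::::::::::::::::::::::::::::::::::::::-===========
296 =========++--::::::::::::::::::::::::::::::::::::::=============
298 =============--:-:::::::::::::::::::::::::::::::-==+============
300 ============+++==-:::::::::::::::::::::::::::-=++++===+=========
302 ===============+++==-------:::::::::::::--==++==========+=======
304 +++===============+++++++============+++++++================++==
306 ========================++++++++++++++==========================
[array([-1.1,  0.3, -1.8]), array([-1.1,  0.3, -1.8]), array([-1.1,  0.3, -1.8])]
```

Contact with the balls begins at about TCP z = 0.066. The nose sits laterally centred in the bore (column 257 for both). I'll press in steps and watch the force, where push = Fz + 3.3.

>>> {"api": "play_rows", "payload": {
  "plan": [
    [[50, 0, 0, 0.002, 0], [50, 0, 0, 0.004, 0], [50, 0, 0, 0.006, 0], [50, 0, 0, 0.008, 0], [50, 0, 0, 0.01, 0]]
  ]
}}

```text
time_s: 10.25
position: [0.5415, -0.1205, 0.0525]
ee_rot: [3.141, 0.0, 1.4]
wrist_force: [-2.1, 0.4, 0.8]
grip_width: 0.0536
grasp_force: 65.3
```

>>> {"api": "play_rows", "payload": {
  "plan": [
    [[50, 0, 0, 0.001, 0], [50, 0, 0, 0.002, 0], [50, 0, 0, 0.003, 0], [50, 0, 0, 0.004, 0], [50, 0, 0, 0.005, 0]]
  ]
}}

```text
time_s: 10.75
position: [0.5414, -0.1204, 0.0475]
ee_rot: [3.141, 0.0, 1.4]
wrist_force: [-2.7, -0.2, 3.3]
grip_width: 0.0536
grasp_force: 65.4
```

>>> {"api": "play_rows", "payload": {
  "plan": [
    [[50, 0, -0.0007, 0.0, 0], [50, 0, -0.0007, 0.001, 0], [50, 0, -0.0007, 0.002, 0], [50, 0, -0.0007, 0.003, 0], [50, 0, -0.0007, 0.004, 0]]
  ]
}}

```text
time_s: 11.25
position: [0.5411, -0.1204, 0.0437]
ee_rot: [3.14, 0.0, 1.4]
wrist_force: [1.7, 1.2, 4.3]
grip_width: 0.054
grasp_force: 65.5
```

>>> {"api": "play_rows", "payload": {
  "plan": [
    [[50, 0, 0, 0.001, 0], [50, 0, 0, 0.002, 0], [50, 0, 0, 0.003, 0], [50, 0, 0, 0.004, 0], [50, 0, 0, 0.004, 0]]
  ]
}}

```text
time_s: 11.75
position: [0.5406, -0.1202, 0.0393]
ee_rot: [3.141, -0.0, 1.4]
wrist_force: [1.0, 0.9, 4.3]
grip_width: 0.0537
grasp_force: 65.6
```

>>> {"api": "play_rows", "payload": {
  "plan": [
    [[50, 0, 0.0002, 0.001, 0], [50, 0, 0.0002, 0.002, 0], [50, 0, 0.0002, 0.003, 0], [50, 0, 0.0002, 0.004, 0], [50, 0, 0.0002, 0.004, 0]]
  ]
}}

```text
time_s: 12.25
position: [0.5405, -0.1202, 0.0353]
ee_rot: [-3.141, -0.0, 1.4]
wrist_force: [0.2, 0.6, 5.6]
grip_width: 0.0535
grasp_force: 65.7
```

```bash
python3 - <<'E'
from h import *
go(.541,-.119,.066)
im=read_camera('wrist'); cv2.imwrite('pics/w11.png',im)
asc(cv2.cvtColor(im,cv2.COLOR_BGR2GRAY),246,308,226,290,3)
E
```

```text
t 12.25 pos [ 0.5405 -0.1202  0.0353] rpy [-3.141 -0.     1.4  ] shift [ 0.0012  0.0003 -0.0307 -0.1009] F [0.21 0.57 5.56]
cols 226 290 1
246 +++++++++++++++++++++++++++++++++++++++++++++++++=++++++++++++++
249 ++++++++++++++++++++++++++++++++++++++++++++++++++++++++++=+++++
252 ++++++++++++++++++++++++++++++++++++++=++++++++++++++++++++++=++
255 +++++++++++++++++++++++++++++++++++++++++=++++++++++++++++++++++
258 ++++++++++++++++++++++++++=+=======++++=++++++++==+==+++++++++++
261 +++==++=++=+++++====-----------=---------====+++++++++++++=++=++
264 +++++=++=+==+=-----------==================-----==++++++++++++==
267 ++++++++====::-------===========+============-------=+++++++++++
270 +++++++=-:==-:----===-========+=+++++++=========----::=+++++++++
273 ==+=++=-:::::----=========+++++++++++++===========---::-++++++++
276 +++++=::::::::---===========++++++++++============--:::::=++++++
279 +++++-:::::::::-=============+=++==+++=+=========--::::::=+=++++
282 =+=+=-::::::::::---================+============--:::::::==+++++
285 ====+-:::::::::::--=-==========================-::::::::-===++++
288 +=+++=-:::::::::::::----====================-:::::::::::=+=++===
291 =++++++-::::::::-::::::------=========----::::::::::::-=++==++==
294 ++++++++==-:::::::::::::::::::::-::--:::::::::::::::-==+=+=++++=
297 =+++=+=++++=---:-:::::::::::::::::-::::::::::::---=++++++=++=+==
300 =+==+==+=+=+++++=--:-::::::-::::::::::::-::-:-=+++++++++++++=+=+
303 +=++=+=++=++++=++++++===--------:--::--=+++++++=+==+=+++++++++++
306 =++++++++++=+=+==+++=+++++++++++++++++++++++==+==++==+=+=++++=++
```

>>> {"api": "play_rows", "payload": {
  "plan": [
    [[50, 0, 0.0003, 0.001, 0], [50, 0, 0.0003, 0.002, 0], [50, 0, 0.0003, 0.003, 0], [50, 0, 0.0003, 0.004, 0], [50, 0, 0.0003, 0.004, 0]]
  ]
}}

```text
time_s: 12.8
position: [0.5401, -0.1198, 0.0307]
ee_rot: [-3.139, -0.001, 1.4]
wrist_force: [-2.4, 4.1, 3.8]
grip_width: 0.0539
grasp_force: 65.5
```

>>> {"api": "play_rows", "payload": {
  "plan": [
    [[50, 0, 0, 0, 0], [50, 0, 0, 0, 0], [50, 0, 0, 0, 0], [50, 0, 0, 0, 0], [50, 0, 0, 0, 0]]
  ]
}}

```text
time_s: 13.3
position: [0.5401, -0.1198, 0.0309]
ee_rot: [-3.139, -0.001, 1.4]
wrist_force: [-4.1, 4.3, 3.7]
grip_width: 0.0535
grasp_force: 65.5
```

```bash
python3 - <<'E'
from h import *
go(.541,-.119,.066)
im=read_camera('wrist'); cv2.imwrite('pics/w12.png',im)
asc(cv2.cvtColor(im,cv2.COLOR_BGR2GRAY),246,324,222,294,3)
E
```

```text
t 13.3 pos [ 0.5401 -0.1198  0.0309] rpy [-3.139e+00 -1.000e-03  1.400e+00] shift [ 0.001   0.0007 -0.0351 -0.096 ] F [-4.14  4.28  3.7 ]
cols 222 294 1
246 ++++++++++++++++++++++++++++++++=+++++++++++++++++++++=+++++++++++++++++
249 ++++++++++++++++++++++++++++++++++++++++++++++++++++++++++++++++++++++++
252 ++++++++++++++++++++++++++++++++++++++++++++=++++++++++++++++++++++=++++
255 ++++++++++++++++++++++++++++++++++++++++++++++++=+++=+++++++++++++++=+++
258 =+++++++++++++++++++++++++++++===========++=++++++++=++=+++++++++++++++=
261 +++=+=+=+++++++++++++==-::::::-:::-:-:-:-:::::--==+++++++=++++=+++++++++
264 ++++++++=++++++====-::::::-:---:-:-:::-:::-:-:::::::=++++++++++++++=++++
267 +++++++++=+++==--=-:::::::::----:::---:------:-::::::::-+++++++++++++++=
270 =+=++++++++=----=-::::::::-----------------------:::-::::-=+++++++++++++
273 ++++=+++=+=:-----::::::------------------------------::::::=++++++++++++
276 +++++++++-:::----:::-------------==-===--=-------------::-::-=++++++++++
279 +=+++++++-::::::::---------=-===================----------:::=++=+++++++
282 +====+=+=-:::::::--
[... 354 characters left out ...]
+++=++=
297 ==+===++==+++++=-:::--================+================-==++=+=+++======
300 =++=+==+++=++=++++++=---============================--=+++++++++======+=
303 +++++++====++=++=++++++==--======================--==+=++=++++++++++++++
306 ===+=++++++=+==+++==+==+=++=---=-============---=++=+++==+===+=+++++++++
309 =+==+=+=++++++++++++==++=++==++++=========++++++=++++=++====+++=++==+=+=
312 +===+=+=+=====+=+==++++++++=+=+++++=+======+==++=++++===+=+=+========+=+
315 %%%%%*==========++++==+==++++++++++==+==++==++=====++=+=+=+=+=+====++===
318 %%%%%%%%%%%%%%%+======*#####+===+++++++=+=+=+==+===+===+========+==+====
321 %%%%%%%%%%%%%%%%%%%%%%#%%%%%%#####%%%%*=++++++===+==++++==+====++=======
```

The nose now stands about 12 mm higher in the bore and the push has dropped, so the balls are passed. I'll let the pan rise until the tool carries nothing, then open.

>>> {"api": "play_rows", "payload": {
  "plan": [
    [[50, 0, 0, -0.003, 0], [50, 0, 0, -0.006, 0], [50, 0, 0, -0.009, 0], [50, 0, 0, -0.011, 0], [50, 0, 0, -0.011, 0]]
  ]
}}

```text
time_s: 13.85
position: [0.5412, -0.1202, 0.0427]
ee_rot: [3.141, -0.0, 1.4]
wrist_force: [-1.9, 5.5, 0.1]
grip_width: 0.0533
grasp_force: 65.2
```

>>> {"api": "play_rows", "payload": {
  "plan": [
    [[60, 0, 0, 0, 0], [70, 0, 0, 0, 0], [90, 0, 0, 0, 0], [90, 0, 0, 0, 0], [90, 0, 0, 0, 0]]
  ]
}}

```text
time_s: 14.35
position: [0.5412, -0.1209, 0.0425]
ee_rot: [3.141, 0.001, 1.4]
wrist_force: [0.3, -0.3, -0.3]
grip_width: 0.0769
grasp_force: 0.0
```

>>> {"api": "play_rows", "payload": {
  "plan": [
    [[90, 0, 0, -0.02, 0], [90, 0, 0, -0.06, 0], [90, 0, 0, -0.1, 0], [90, 0, 0, -0.14, 0], [90, 0, 0, -0.16, 0]]
  ]
}}

```text
time_s: 14.85
position: [0.5428, -0.1212, 0.2072]
ee_rot: [3.135, 0.001, 1.4]
wrist_force: [0.9, 0.2, 0.4]
grip_width: 0.077
grasp_force: 0.0
```

>>> {"api": "play_rows", "payload": {
  "plan": [
    [[90, -0.04, 0, 0, 0], [90, -0.055, 0, 0, 0], [90, -0.055, 0, 0, 0], [90, -0.055, 0, 0, 0], [90, -0.055, 0, 0, 0]]
  ]
}}

```text
time_s: 15.35
position: [0.5314, -0.1738, 0.2015]
ee_rot: [-3.14, -0.001, 1.4]
wrist_force: [0.2, 0.6, -0.2]
grip_width: 0.0773
grasp_force: 0.0
```

```bash
python3 - <<'E'
from h import *
go(.6226,.2263,.2)
im=read_camera('wrist'); cv2.imwrite('pics/w13.png',im); import pickle; pickle.dump(camera_params('wrist'),open('p13.pkl','wb'))
asc(cv2.cvtColor(im,cv2.COLOR_BGR2GRAY),0,384,190,330,6,2)
E
```

```text
t 15.35 pos [ 0.5314 -0.1738  0.2015] rpy [-3.14e+00 -1.00e-03  1.40e+00] shift [ 0.4097  0.0219  0.0015 -0.0759] F [ 0.2   0.61 -0.16]
cols 190 330 2
0 --=++++=+++=--=------====-****************************#+=++-+*++++*+++
6 --------+++-=======================**##################*=++=+**+++*+++
12 -------:----=================================*#########*--+-+***++**++
18 -------::---==========================================++::+-+**+++**++
24 :------::---=========+========+=================+====+==---.+*******++
30 -------::---========+=++===++:--====---+================---:---=----+=
36 -------::---==========+==+--:--==+===--:-==============----:----------
42 --------:---==========+=+---:---====--::-:========+==+=---::------==--
48 --------:----=======+=++==-:-:-==-:-:::-:==============----:----------
54 --------:----========+=++======#-::*#%%%#%##*%+===+==+=---:---------==
60 --------::---+=====++==+=+=+==#%###%%#%%#############%*--+=+=---------
66 -:------::---=========++=+===#%%%##%%####%########%##%#=-+=-----==----
72 --------=:---======+==+++====%%%###%%#%%#%####%###%##%#=-+--
[... 3131 characters left out ...]
********++**++****++*++++
330 +++++===+=++++++**++++*+**********+*********+++******+++*+++***+++++++
336 +++++==++++++++++*+++++++********************+++++***++++++++***+++***
342 +++======+==+++++**++++*+****+*******+++*******+++++++++++++++**+++*++
348 +++=====+=+=++++++++++***+***********+*********++**+*++++++++****++*++
354 ++++======++++++++++++**++++*+**+***********+++***+++++++++++++***++*+
360 +=======++++++++++++*+++**+++*****************++++++++++++++++++**++++
366 ++++-::::::::::::::-=+*+***++***********++****+=-::--::::::::::+*+++++
372 +++=               .            .--.                       .    ++++++
378                                                                     :=
```

The collar is seated on peg_1 and the tool is clear. Next is the collar at (0.6226, 0.2263).

>>> {"api": "play_rows", "payload": {
  "plan": [
    [[100, 0.046, 0.0025, 0, 0], [100, 0.092, 0.005, 0, 0], [100, 0.138, 0.007, 0, 0], [100, 0.184, 0.01, 0, 0], [100, 0.23, 0.012, 0, 0]]
  ]
}}

```text
time_s: 15.9
position: [0.5825, 0.0527, 0.2021]
ee_rot: [-3.142, -0.0, 1.401]
wrist_force: [0.5, -0.7, 0.2]
grip_width: 0.0853
grasp_force: 0.0
```

>>> {"api": "play_rows", "payload": {
  "plan": [
    [[100, 0.046, 0.0025, 0, 0], [100, 0.092, 0.005, 0, 0], [100, 0.138, 0.007, 0.01, 0], [100, 0.17, 0.0095, 0.03, 0], [100, 0.18, 0.01, 0.05, 0]]
  ]
}}

```text
time_s: 16.4
position: [0.6231, 0.2301, 0.1518]
ee_rot: [3.141, -0.001, 1.404]
wrist_force: [0.0, -0.6, -0.5]
grip_width: 0.0855
grasp_force: 0.0
```

>>> {"api": "play_rows", "payload": {
  "plan": [
    [[100, 0, 0, 0, 0], [100, 0, 0, 0, 0], [100, 0, 0, 0, 0], [100, 0, 0, 0, 0], [100, 0, 0, 0, 0]]
  ]
}}

```text
time_s: 16.9
position: [0.6238, 0.2251, 0.1538]
ee_rot: [3.14, -0.001, 1.399]
wrist_force: [0.6, -0.1, 0.6]
grip_width: 0.0851
grasp_force: 0.0
```

```bash
python3 - <<'E'
from h import *
collar((.6226,.2263)); go(.6226,.2263,-.036)
E
```

```text
ell 256.5 172.0 [55.2 56.5] diam [0.0537 0.0549] pt [0.6238 0.229  0.02  ]
ell 256.3 171.6 [19.3 22.7] diam [0.0188 0.022 ] pt [0.6237 0.2294 0.02  ]
t 16.95 pos [0.6236 0.2251 0.1535] rpy [ 3.140e+00 -1.000e-03  1.399e+00] shift [ 0.001  -0.0012  0.1895 -0.1607] F [-0.07 -0.93 -0.22]
```

>>> {"api": "play_rows", "payload": {
  "plan": [
    [[100, 0.0015, 0, 0.045, 0], [100, 0.0015, 0, 0.09, 0], [100, 0.0015, 0, 0.135, 0], [100, 0.0015, 0, 0.165, 0], [100, 0.0015, 0, 0.189, 0]]
  ]
}}

```text
time_s: 17.45
position: [0.6221, 0.2264, -0.0392]
ee_rot: [-3.139, 0.001, 1.399]
wrist_force: [0.1, 0.7, -0.3]
grip_width: 0.0853
grasp_force: 0.0
```

>>> {"api": "play_rows", "payload": {
  "plan": [
    [[70, 0, 0, 0, 0], [60, 0, 0, 0, 0], [55, 0, 0, 0, 0], [50, 0, 0, 0, 0], [50, 0, 0, 0, 0]]
  ]
}}

```text
time_s: 17.95
position: [0.6246, 0.2275, -0.0349]
ee_rot: [3.139, -0.001, 1.4]
wrist_force: [-0.5, -0.1, 0.6]
grip_width: 0.0536
grasp_force: 63.8
```

>>> {"api": "play_rows", "payload": {
  "plan": [
    [[50, 0, 0, -0.03, 0], [50, 0, 0, -0.07, 0], [50, 0, 0, -0.12, 0], [50, -0.03, -0.002, -0.15, 0], [50, -0.07, -0.005, -0.17, 0]]
  ]
}}

```text
time_s: 18.45
position: [0.6082, 0.16, 0.1378]
ee_rot: [3.136, -0.002, 1.403]
wrist_force: [1.5, -0.1, -3.7]
grip_width: 0.0537
grasp_force: 64.7
```

>>> {"api": "play_rows", "payload": {
  "plan": [
    [[50, -0.045, -0.0035, 0, 0], [50, -0.09, -0.007, 0, 0], [50, -0.135, -0.011, 0, 0], [50, -0.18, -0.015, 0, 0], [50, -0.21, -0.017, 0, 0]]
  ]
}}

```text
time_s: 18.95
position: [0.5527, -0.0473, 0.1334]
ee_rot: [3.141, 0.001, 1.398]
wrist_force: [1.3, 0.1, -3.7]
grip_width: 0.0536
grasp_force: 64.7
```

>>> {"api": "play_rows", "payload": {
  "plan": [
    [[50, -0.01, -0.0015, 0, 0], [50, -0.0145, -0.0018, 0, 0], [50, -0.0145, -0.0018, 0, 0], [50, -0.0145, -0.0018, 0, 0], [50, -0.0145, -0.0018, 0, 0]]
  ]
}}

```text
time_s: 19.45
position: [0.5501, -0.0578, 0.1332]
ee_rot: [-3.142, -0.0, 1.401]
wrist_force: [0.0, 0.4, -2.6]
grip_width: 0.0537
grasp_force: 64.7
```

```bash
python3 - <<'E'
from h import *
go(.5512,-.0589,.078)
E
```

```text
t 19.45 pos [ 0.5501 -0.0578  0.1332] rpy [-3.142 -0.     1.401] shift [-0.0009  0.0013  0.0552 -0.0057] F [ 0.04  0.44 -2.6 ]
```

>>> {"api": "play_rows", "payload": {
  "plan": [
    [[50, -0.0009, 0.0013, 0.02, 0], [50, -0.0009, 0.0013, 0.04, 0], [50, -0.0009, 0.0013, 0.055, 0], [50, -0.0009, 0.0013, 0.066, 0], [50, -0.0009, 0.0013, 0.07, 0]]
  ]
}}

```text
time_s: 19.95
position: [0.5501, -0.0595, 0.0617]
ee_rot: [-3.139, -0.0, 1.4]
wrist_force: [-0.1, 0.3, -2.4]
grip_width: 0.0535
grasp_force: 64.7
```

>>> {"api": "play_rows", "payload": {
  "plan": [
    [[50, 0, 0, 0.002, 0], [50, 0, 0, 0.004, 0], [50, 0, 0, 0.006, 0], [50, 0, 0, 0.007, 0], [50, 0, 0, 0.007, 0]]
  ]
}}

```text
time_s: 20.45
position: [0.5513, -0.06, 0.0567]
ee_rot: [3.141, -0.0, 1.4]
wrist_force: [-0.1, 1.0, -2.8]
grip_width: 0.0541
grasp_force: 64.8
```

```bash
python3 - <<'E'
from h import *
go(.5512,-.0589,.055)
im=read_camera('wrist'); cv2.imwrite('pics/w15.png',im)
asc(cv2.cvtColor(im,cv2.COLOR_BGR2GRAY),252,310,222,292,2)
E
```

```text
t 20.45 pos [ 0.5513 -0.06    0.0567] rpy [ 3.141 -0.     1.4  ] shift [ 0.0011 -0.0002  0.0017 -0.1056] F [-0.13  0.98 -2.79]
cols 222 292 1
252 ++++++++++++++++++++++++++++++++++++++++++++++++++++++++++++++++++++++
254 ++++++++++++++++++++++++++++++++++++++++++++++++++++++++++++++++++++++
256 +++++++++++++++++++++++++++++++++=+=++++++++++++++++++++++++++++++++++
258 ++++++++++++++++++++++++======================++++++++++++++++++++++++
260 ++++++++++++++++++++=============++++=============++++++++++++++++++++
262 +++++++++++++++++==-============+++++++++========---==++++++++++++++++
264 +++++++++++++++==--=========+++++++++++++++========---=+++++++++++++++
266 +++++++++++++=----=========++++++++++++++++++======---=+++++++++++++++
268 ++++++++++++=-:---========++++++++++++++++++=======---+=:-=+++++++++++
270 +++++++++++=-::--========++++++++++++++++++========--==:::-=++++++++++
272 ++++++++++=-::::-========++++++++++++++++++========---:::::-=+++++++++
274 +++++++++=-::::::--======+++=++++++++++++++=======--::::::::=+++++++++
276 +++++++++=-::::::---=======+++++++++++=+=+========-:::
[... 516 characters left out ...]
:-:::::--::::-=++++++++++
292 +++++++++++++=------:--:-----------:-:-----:-----:-:-::--=++++++++++++
294 +++++++++++++++=----:--:----------:-:---:-:--:--:---:--=++++++++++++++
296 +++++++++++++++++=---------------:--------::---::----=++++++++++++++++
298 ++++++++++++++++++++=--------:----:---------------=+++++++++++++++++++
300 ++++++++++++++++++++++++==-------------------==+++++++++++++++++++++++
302 ++++++++++++++++++++++++++*++++++======+++++++++++++++++++++++++++++++
304 ++++++++++++++++++++++++++++++++++++++++++++++++++++++++++++++++++++++
306 ++++++++++++++++++++++++++++++++++++++++++++++++++++++++++++++++++++++
308 ++++++++++++++++++++++++++++++++++++++++++++++++++++++++++++++++++++++
```

Nose and bore are centred at columns 256 and 257, the same fit as before. I'll shift 0.5 mm along +y, because the last press showed +y side force, and then press.

>>> {"api": "play_rows", "payload": {
  "plan": [
    [[50, 0.0006, 0, 0.002, 0], [50, 0.0006, 0, 0.005, 0], [50, 0.0006, 0, 0.008, 0], [50, 0.0006, 0, 0.011, 0], [50, 0.0006, 0, 0.014, 0]]
  ]
}}

```text
time_s: 21.0
position: [0.5513, -0.0596, 0.0425]
ee_rot: [3.141, 0.0, 1.4]
wrist_force: [-2.3, 0.7, 3.5]
grip_width: 0.054
grasp_force: 65.3
```

>>> {"api": "play_rows", "payload": {
  "plan": [
    [[50, 0, 0, 0.0015, 0], [50, 0, 0, 0.003, 0], [50, 0, 0, 0.0045, 0], [50, 0, 0, 0.006, 0], [50, 0, 0, 0.006, 0]]
  ]
}}

```text
time_s: 21.5
position: [0.5511, -0.0595, 0.0363]
ee_rot: [3.141, 0.0, 1.4]
wrist_force: [-1.1, 0.6, 3.3]
grip_width: 0.0537
grasp_force: 65.3
```

>>> {"api": "play_rows", "payload": {
  "plan": [
    [[50, 0, -0.0003, 0.001, 0], [50, 0, -0.0003, 0.002, 0], [50, 0, -0.0003, 0.003, 0], [50, 0, -0.0003, 0.004, 0], [50, 0, -0.0003, 0.005, 0]]
  ]
}}

```text
time_s: 22.0
position: [0.5511, -0.0595, 0.0316]
ee_rot: [3.141, 0.0, 1.4]
wrist_force: [-0.8, 0.1, 4.4]
grip_width: 0.0537
grasp_force: 65.4
```

>>> {"api": "play_rows", "payload": {
  "plan": [
    [[50, 0, 0, 0.001, 0], [50, 0, 0, 0.002, 0], [50, 0, 0, 0.003, 0], [50, 0, 0, 0.004, 0], [50, 0, 0, 0.004, 0]]
  ]
}}

```text
time_s: 22.5
position: [0.5511, -0.0595, 0.0276]
ee_rot: [3.141, -0.0, 1.4]
wrist_force: [-0.1, -0.3, 5.3]
grip_width: 0.0538
grasp_force: 65.5
```

>>> {"api": "play_rows", "payload": {
  "plan": [
    [[50, 0, 0, 0.001, 0], [50, 0, 0, 0.002, 0], [50, 0, 0, 0.003, 0], [50, 0, 0, 0.0035, 0], [50, 0, 0, 0.0035, 0]]
  ]
}}

```text
time_s: 23.0
position: [0.5505, -0.0589, 0.0233]
ee_rot: [-3.141, -0.001, 1.4]
wrist_force: [-1.2, 3.3, 2.6]
grip_width: 0.054
grasp_force: 65.3
```

```bash
python3 - <<'E'
from h import *
go(.5512,-.0589,.055)
im=read_camera('wrist'); cv2.imwrite('pics/w16.png',im)
asc(cv2.cvtColor(im,cv2.COLOR_BGR2GRAY),252,316,222,292,3)
E
```

```text
t 23.0 pos [ 0.5505 -0.0589  0.0233] rpy [-3.141e+00 -1.000e-03  1.400e+00] shift [ 1.000e-04  7.000e-04 -3.170e-02 -1.048e-01] F [-1.21  3.32  2.58]
cols 222 292 1
252 ++++++++++++++++++++++++++++++++++++++++++++++++++++++++++++++++++*+++
255 +++++++++++++++++++++++++++++++++++++++++++++++++++++++++++++++++++*++
258 ++++++++++++++++++++++++==------------------==++++++++++++++++++++++++
261 +++++++++++++++++++=---------------------------::-=+++++++++++++++++++
264 ++++++++++++++++=--:----------------------------------=+++++++++++++++
267 +++++++++++++=-=---::-----------------------------------==+++++++++++*
270 +++++++++++=--=---------------------=----------------------+++++++++++
273 ++++++++++-:----------------====================----------::++++++++++
276 +++++++++=-:::-:-------===========================-------:::-+++++++++
279 +++++++++=::-::------==========++++++++++++========-=-----:::=++++++++
282 +++++++++=--:::----=========++++++++++*++++++++=======-----::+++++++++
285 ++++++++++=-------========+=++++++*****++++++++++======-----++++++++++
288 +++++++++++=--:--=========++++++++***++++++++++++=======---=++++++++++
291 +++++++++++++=---========+++++++++++++++++++++++=======--=++++++++++++
294 +++++++++++++++=---======+++++++++++++++++++++++======-=++++++++++++++
297 ++++++++++++++++*++=======++++++++++++++++++++========++++++++++++++++
300 ++++++++++++++++++++++=======+++++++++++++++=======+++++++++++++++++++
303 +++++++++++++++++++++++++======================+++++++++++++++++++++++
306 +++++++++++++++++++++++++++++++++======+++++++++++++++++++++++++++++++
309 ++++++++++++++++++++++++++++++++++++++++++++++++++++++++++++++++++++++
312 ++++++++++++++++++++++++++++++++++++++++++++++++++++++++++++++++++++++
315 ++++++++++++++++++++++++++++++++++++++++++++++++++++++++++++++++++++++
```

Passed, the nose is up as before. I'll ease off, release and retreat.

>>> {"api": "play_rows", "payload": {
  "plan": [
    [[50, 0, 0, -0.003, 0], [50, 0, 0, -0.006, 0], [50, 0, 0, -0.0085, 0], [50, 0, 0, -0.0085, 0], [50, 0, 0, -0.0085, 0]]
  ]
}}

```text
time_s: 23.55
position: [0.5505, -0.059, 0.0323]
ee_rot: [-3.141, -0.001, 1.4]
wrist_force: [0.6, 5.8, 1.4]
grip_width: 0.0539
grasp_force: 65.1
```

>>> {"api": "play_rows", "payload": {
  "plan": [
    [[60, 0, 0, 0, 0], [70, 0, 0, 0, 0], [90, 0, 0, 0, 0], [90, 0, 0, 0, 0], [90, 0, 0, 0, 0]]
  ]
}}

```text
time_s: 24.05
position: [0.5507, -0.0598, 0.0323]
ee_rot: [3.142, 0.001, 1.4]
wrist_force: [0.1, -0.1, 0.8]
grip_width: 0.0769
grasp_force: 0.0
```

>>> {"api": "play_rows", "payload": {
  "plan": [
    [[90, 0, 0, -0.02, 0], [90, 0, 0, -0.06, 0], [90, 0, 0, -0.1, 0], [90, 0, 0, -0.13, 0], [90, 0, 0, -0.15, 0]]
  ]
}}

```text
time_s: 24.55
position: [0.5519, -0.0599, 0.1858]
ee_rot: [3.137, 0.001, 1.4]
wrist_force: [0.4, -0.0, 0.5]
grip_width: 0.0767
grasp_force: 0.0
```

```bash
python3 - <<'E'
from h import *
im=read_camera('side'); cv2.imwrite('pics/s17.png',im); g=get_state(); print(g['time_s'],g['position'])
P=camera_params('side')
# compare pan before/after in side view along the peg row: pan -y end top edge
for z in(.1,.09,.08,.07,.06): print(z,[round(float(x),1) for x in proj(P,(.531,-.2,z))])
im0=cv2.imread('pics/side0.png')
a=cv2.resize(im0[215:320,205:280],None,fx=5,fy=5,interpolation=cv2.INTER_CUBIC); b=cv2.resize(im[215:320,205:280],None,fx=5,fy=5,interpolation=cv2.INTER_CUBIC)
cv2.imwrite('pics/s17c.png',np.hstack([a,b])[:, :800])
E
```

```text
24.6 [ 0.5534913  -0.06020671  0.18892946]
0.1 [239.9, 260.9]
0.09 [240.0, 264.2]
0.08 [240.0, 267.6]
0.07 [240.1, 270.9]
0.06 [240.1, 274.2]
```

>>> {"api": "play_rows", "payload": {
  "plan": [
    [[90, -0.04, -0.001, 0.02, 0], [90, -0.08, -0.001, 0.04, 0], [90, -0.084, -0.001, 0.06, 0], [90, -0.084, -0.001, 0.068, 0], [90, -0.084, -0.001, 0.068, 0]]
  ]
}}

```text
time_s: 25.1
position: [0.534, -0.1415, 0.112]
ee_rot: [-3.138, -0.001, 1.399]
wrist_force: [-0.5, 1.1, 0.5]
grip_width: 0.0767
grasp_force: 0.0
```

>>> {"api": "play_rows", "payload": {
  "plan": [
    [[90, 0, 0, 0, 0], [90, 0, 0, 0, 0], [90, 0, 0, 0, 0], [90, 0, 0, 0, 0], [90, 0, 0, 0, 0]]
  ]
}}

```text
time_s: 25.6
position: [0.5357, -0.1419, 0.1148]
ee_rot: [3.141, 0.0, 1.4]
wrist_force: [-0.6, 0.1, -0.0]
grip_width: 0.0766
grasp_force: 0.0
```

```bash
python3 - <<'E'
from h import *
import pickle
go(.538,-.143,.12)
P=camera_params('wrist'); im=read_camera('wrist'); cv2.imwrite('pics/w18.png',im); pickle.dump(P,open('p18.pkl','wb'))
for z in(.12,.1,.08,.06): print(z,proj(P,(.520,-.242,z)))
for p in((.5512,-.059,.09),(.541,-.12,.09),(.531,-.18,.07)): print(proj(P,p))
s=read_camera('side'); cv2.imwrite('pics/s18.png',s)
asc(cv2.cvtColor(im,cv2.COLOR_BGR2GRAY),210,384,190,330,4,2)
E
```

```text
t 25.6 pos [ 0.5357 -0.1419  0.1148] rpy [3.141 0.    1.4  ] shift [-0.0007  0.0024 -0.0052 -0.08  ] F [-0.59  0.11 -0.05]
0.12 (np.float64(259.555564198525), np.float64(373.0047819784259))
0.1 (np.float64(259.35466821160867), np.float64(350.87163910227144))
0.08 (np.float64(259.1830499689728), np.float64(331.9640882710281))
0.06 (np.float64(259.034743941557), np.float64(315.62489432010926))
(np.float64(259.52028632077224), np.float64(80.22185226680423))
(np.float64(259.7278692492521), np.float64(182.5698777906525))
(np.float64(259.7223049583816), np.float64(253.6322527985934))
cols 190 330 2
210 +*****==++*#######%#=========================================++=++++++
214 +*+***==+++##########%#===+=============+======*==*=========+++-+++++*
218 +++++*==+++###########%##%*================+############+===-++-++++++
222 *++++*==+++######%###############*###*###%################%*++=-+++++*
226 *++++*+=++=###########%####################################*++=:++++++
230 *+++++*=++=################################################*=+=-++++++
234 *+++++*-=+=*%#################################
[... 2055 characters left out ...]
+++++===++++++++++++*=--- *-...........         ..........+******++*+
350 +++++++====++++++++++*=--- *-...........         ..........-******++**
354 ++++======++++++++++++*****+:...........         ...........*+++***+**
358 +++++===++++++++*++++++*+**=:...........          ..........+++++*++++
362 +++++====+++++++*++++*+****=:...........          ..........:*++**++*+
366 ++++-::::::::::::::-=+*****=:................... . .. ..  .  ::+***+++
370 ++++                        ...........      .                  **++++
374 +++-                                                            ***+++
378                                                                     :+
382                          .
```

The column's +y face is plain and dark with only the arm slot. A light strip edge shows on its -x side, at columns 232–246, so the scale is on the -x face. I'll turn the tool 90° and look from -x.

>>> {"api": "play_rows", "payload": {
  "plan": [
    [[90, -0.02, -0.02, -0.03, -8], [90, -0.05, -0.045, -0.04, -16], [90, -0.08, -0.075, -0.04, -25], [90, -0.11, -0.1, -0.03, -33], [90, -0.13, -0.115, -0.02, -42]]
  ]
}}

```text
time_s: 26.2
position: [0.3987, -0.2519, 0.1349]
ee_rot: [3.141, 0.002, 2.124]
wrist_force: [0.3, -0.2, 0.7]
grip_width: 0.0768
grasp_force: 0.0
```

>>> {"api": "play_rows", "payload": {
  "plan": [
    [[90, 0, 0, 0, -8], [90, 0, 0, 0, -16], [90, 0, 0, 0, -25], [90, 0, 0, 0, -33], [90, 0, 0, 0, -42]]
  ]
}}

```text
time_s: 26.7
position: [0.3999, -0.2506, 0.1344]
ee_rot: [-3.142, 0.0, 2.85]
wrist_force: [0.2, 0.2, -0.6]
grip_width: 0.0772
grasp_force: 0.0
```

>>> {"api": "play_rows", "payload": {
  "plan": [
    [[90, 0, 0, 0, -6], [90, 0, 0, 0, -6], [90, 0, 0, 0, -6], [90, 0, 0, 0, -6], [90, 0, 0, 0, -6]]
  ]
}}

```text
time_s: 27.2
position: [0.4, -0.2505, 0.1343]
ee_rot: [3.142, -0.0, 2.948]
wrist_force: [-0.4, -0.1, 0.3]
grip_width: 0.0768
grasp_force: 0.0
```

```bash
python3 - <<'E'
from h import *
import pickle
go(.4,-.25,.14,170.3)
P=camera_params('wrist'); im=read_camera('wrist'); cv2.imwrite('pics/w19.png',im); pickle.dump(P,open('p19.pkl','wb'))
for z in(.12,.1,.08,.06,.02): print(z,proj(P,(.4935,-.26,z)))
E
```

```text
t 27.2 pos [ 0.4    -0.2505  0.1343] rpy [ 3.142 -0.     2.948] shift [ 1.0000e-04  5.0000e-04 -5.7000e-03 -1.3734e+00] F [-0.44 -0.13  0.31]
0.12 (np.float64(269.62102796601897), np.float64(343.94022068342684))
0.1 (np.float64(268.67429504368033), np.float64(325.370471765507))
0.08 (np.float64(267.85747869838764), np.float64(309.3489792344665))
0.06 (np.float64(267.14555402608397), np.float64(295.3848906291032))
0.02 (np.float64(265.96475877812867), np.float64(272.22411237726095))
```

```bash
python3 -c "
import cv2
im=cv2.imread('pics/w19.png')
c=cv2.resize(im[250:365,200:350],None,fx=5,fy=5,interpolation=cv2.INTER_CUBIC);cv2.imwrite('pics/g19.png',c);print(c.shape)"
```

```text
(575, 750, 3)
```

View pics/g19.png

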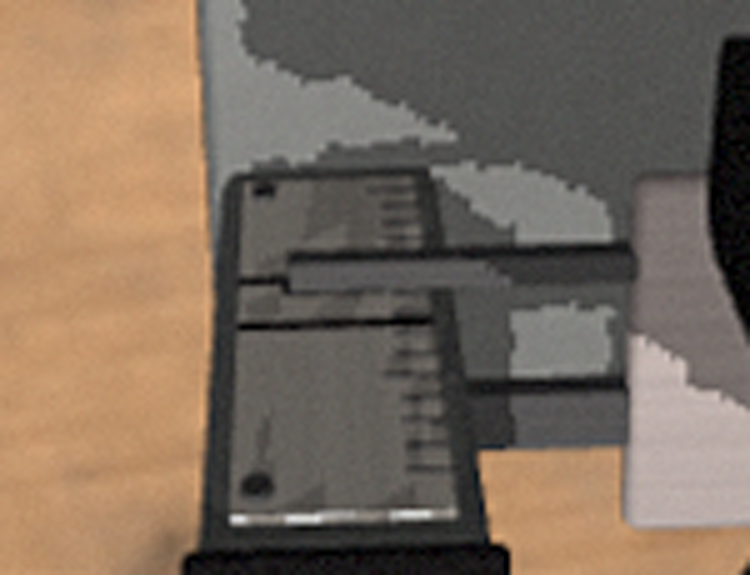

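Rotated upright, the view of the scale shows the two long lines at crop rows 283 and 322. The pointer bar spans rows 243–292, next to the lower line. The bar stands off the plate, so parallax makes it look lower than it is. My heights (TCP at release plus grip offset) give a sink of about 0.036, and I'll check the parallax from a second, steeper viewpoint numerically.

>>> {"api": "play_rows", "payload": {
  "plan": [
    [[90, -0.02, 0.004, 0, 0], [90, -0.04, 0.008, 0, 0], [90, -0.059, 0.0115, 0, 0], [90, -0.059, 0.0115, 0, 0], [90, -0.059, 0.0115, 0, 0]]
  ]
}}

```text
time_s: 27.75
position: [0.4598, -0.2504, 0.134]
ee_rot: [3.141, -0.001, 2.949]
wrist_force: [-0.5, -0.3, -0.3]
grip_width: 0.0769
grasp_force: 0.0
```

>>> {"api": "play_rows", "payload": {
  "plan": [
    [[90, 0, 0, 0, 0], [90, 0, 0, 0, 0], [90, 0, 0, 0, 0], [90, 0, 0, 0, 0], [90, 0, 0, 0, 0]]
  ]
}}

```text
time_s: 28.25
position: [0.4599, -0.2506, 0.1344]
ee_rot: [-3.142, 0.0, 2.949]
wrist_force: [-0.5, 0.8, 0.6]
grip_width: 0.0767
grasp_force: 0.0
```

```bash
python3 - <<'E'
from h import *
import pickle
go(.46,-.25,.14,170.3)
P=camera_params('wrist'); im=read_camera('wrist'); cv2.imwrite('pics/w20.png',im); pickle.dump(P,open('p20.pkl','wb'))
for z in(.12,.1,.08,.06,.02): print(z,proj(P,(.4935,-.26,z)))
P=pickle.load(open('p19.pkl','rb'))
im0=cv2.imread('pics/w19.png')
print('w19');asc(cv2.cvtColor(im0,cv2.COLOR_BGR2GRAY)*1.6,282,362,238,300,1,1)
print('w20');asc(cv2.cvtColor(im,cv2.COLOR_BGR2GRAY)*1.6,215,300,232,310,1,1)
E
```

```text
t 28.25 pos [ 0.4599 -0.2506  0.1344] rpy [-3.142  0.     2.949] shift [ 0.0000e+00  6.0000e-04 -5.6000e-03 -1.3362e+00] F [-0.49  0.77  0.62]
0.12 (np.float64(253.4048623847763), np.float64(271.31127457983854))
0.1 (np.float64(253.67322415843995), np.float64(257.1043579295752))
0.08 (np.float64(253.90222101923413), np.float64(244.98139693531414))
0.06 (np.float64(254.09992254226208), np.float64(234.5151929713739))
0.02 (np.float64(254.42401569919022), np.float64(217.3578892148046))
w19
cols 238 300 1
282 @@@#*#%%%%%%****+==*%#***++++++++++++++=++++++++======*##+====
283 @@@#*#%%%%%%*=+=====*+================---------=*#####%%%+=*##
284 @@@**#%%#***=----------:----:-::::::::::::::::::#%%%%%%%%#*#%%
285 @@@**#%#=-::::::-::--::-::----------===-====--::+**#%%#%%%%%%%
286 @@@**#%+-:-==-::-=++++++===+=======+++++=+++=-:::==#%%###%%%%%
287 @@@#*#*---=*=::.:=**+***+=++=+++=++=====---=-::::==+%%%#%%#%##
288 @@@#*%+:--=*=...:+*++*+++=++++=++++======--==-:::-==**#%%##%%%
289 @@@#*%=--:=*+====+*+*++++++====++=+++++=+++++-:-:-=+==+*#%###%
290 @@@#*#=---=**+*++**+**+*+==+==+=+==+++=======::-:-+=+
[... 11140 characters left out ...]
 .  .. ..  .. =@@@@@@@@@@@@@@@%%%@%@
292 ..  . .  .  .. .  ...  ... .. ...  .... . . .  ....  .  =@@@@@@@@@@@@@@@@@@@@@
293   . ..  .. . ..  . ..  .  ..........   . . . . ...... . =@@@@@@@@@@@@@@@@@@@@@
294 .... ..  .  . ...  ... .......... .... ....  .  ..  ... =@@@@@@@@@@@@@@@@@@@@@
295 . . .. .  ...... .. ............  .... . ......  ... .  =@@@@@@@@@@@@@@@@@@@@@
296 .  .. . ... .  ...... ....... .....  ... ..  . .. .  .  =@@@@@@@@@@@@@@@@@@@@@
297  .. ... . . .    .  .. .. .... . .. ...........  .. ..  =@@@@@@@@@@@@@@@@@@@@@
298 ..... ........ . .. .. .. . ..  . . .  ...... ... .. .  =@@@@@@@@@@@@@@@@@@@@@
299 .  ... .. ..  .... ..... .. . ....  . ....   . .. .. .. =@@@@@@@@@@@@@@@@@@@@@
```

The two viewpoints put the bar about 3.3 mm in front of the plate. Corrected for that, the pointer sits about 6 to 7.5 mm below the upper line of a 13 mm window, a sink of about 0.037. That agrees with the force and height readings, so two collars are enough. The robot is clear of everything, so I'm handing in.

```bash
python3 -c "
from h import *
print(finish_job())"
```

```text
the job is handed in; nothing more can be done
None
```

I handed the job in with two collars pressed home, on peg_1 and peg_0, and the third left lying on the bench; the free pan rests at a sink of about 0.037 m by my estimate (window 0.031–0.044 m), the highest push I read was about 9 N, and it took about 28 s of robot time.

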